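Hook a lost drawer pull out from under a display drawer

ROBOT

A 7-joint arm with a two-finger parallel gripper is mounted at the origin on the work surface. World frame = base frame: x ahead of the robot, y to its left, z up, the work surface at z = 0. Lengths are in m, angles in rad, forces in N, time in s.
With the tool pointing down it reaches from about 0.425 to 0.95 m from the base axis. Payload 4.7 kg.
Tool frame: the origin (TCP) lies between the finger pads; the fingertips stand 25 mm ahead of it and the grasp point (between the pads) lies 6 mm ahead of it; z points along the fingers, y is the line along which they close (so a half turn about z gives the same grasp; the last joint's range is limited). The gripper opens to 85 mm and grips with 20 to 120 N. Pads are 22 mm wide; open, the fingers measure 114 mm over their backs; the gripper's body (76 mm by 85 mm) begins 54 mm behind the grasp point. The pads swing forward as they close: fully open they stand 13 mm farther back than shut.
Start: joints at [1.16, 0.469, -0.049, 1.532, 0.024, 1.141, -0.082], TCP at [0.252, -0.626, 0.256] pointing down, gripper open.
Joint ranges: [-2.59, 2.59], [-0.33, 1.99], [-1.39, 1.29], [0.1, 2.45], [-1.04, 4.18], [0.21, 1.99], [-2.66, 2.66]. Speed limits (rad/s): [2.57, 2.57, 3.14, 3.14, 3.14, 3.14, 3.14].

INTERFACE

Orientations are given as a 3x3 rotation matrix whose columns are the frame's x, y, z axes.
In Python, from rig import * gives the robot as it stands. Calls block until the motion is done:
- movep(position, orientation): joint-space move of the TCP to a pose.
- move_l(position, attitude=None, feed=0.15, until_force=None): straight line of the TCP; attitude=None keeps the orientation; feed is the mean speed in m/s. With until_force (N) it stops when the force on the tool has changed by that much, and returns True; else False.
- move_joints(angles): joint-space move.
- command_gripper(opening, newtons=None): finger opening in m; newtons is the grip in N (None keeps the last); returns when the fingers have stopped.
- sleep(seconds).
- inverse_kinematics(position, orientation): joint angles nearest the present ones, or None.
- sense(): the state.
- camera(name): name is "scene" or "top" or "wrist"; returns (picture, depth): 400x640x3 uint8, red, green, blue; 400x640 float32, m along the optical axis (not along the pixel's ray), 0 where there is no reading.
- camera_params(name): a dict with "K" (3x3 intrinsics, pixels), "position" and "rotation" of the camera in the world; the wrist camera has in their place "tool_from_camera" (4x4, takes a point from camera to tool coordinates, whose origin is the TCP and whose axes are the flange's). Camera axes: x right, y down, z forward; pixel columns grow to the right and rows downward; lengths in m; the calibration is good to about 2 mm. A picture is of the moment at which its call begins: read the wrist's pose just before it. camera_params takes no time and is no camera call.
A pose or a line that the arm cannot do raises Unreachable and nothing moves.
- finish_job(): hands the job in; it is judged then, once.
The state is a dict: "time_s": time; "joint_pos": joint angles; "qd": joint speeds; "joint_efforts": joint torques, N m; "position": TCP position; "tcp_rot": TCP orientation; "wrist_force": force on the tool from outside, world axes, zero at the start; "ft_torque": the same for the moment, N m; "finger_gap": finger opening in m; "gripper_force": force on a finger pad.
Only numpy, scipy, OpenCV 4.12 (cv2) and the standard library are available. Lean on these libraries where they do the work, as an engineer would, in place of code of your own. Each camera call takes 0.05 s, during which the arm holds its last target. There are 200 camera calls.

TASK

The pull of the display drawer has slid deep in through the low gap under the drawer front. Take the hooked pick out of the tool insert, drag the pull right out clear of the gap with the pick, not with the fingers, lay the pick down flat on the table clear of the unit, and lay the pull flat in the free compartment of the fittings tray. Do not drop either of them, and leave the scriber, the second pull and the glue bottle where they are.

Things in the scene. Friction and masses are not known exactly. Their poses are not given: they have to be found in the camera images.
- unit: Light oak drawer carcass, fixed: 260 wide, 266 deep, 100 high, clear lid, no bottom (table is its floor). Origin: middle of the front face's foot; x goes straight in, y along the front, z up. The front board (x 0 to 16) reaches from z 36 to 100; the gap under it is 36 high, 228 wide (y -114 to 114). Inside: walls at y +-114, runners narrow it to y +-104 at z 50 to 82, back wall at x 250.
- pull: Lost drawer pull, steel bow of 10 x 10 bar, about 90 g, lying flat (10 high). Origin: underside of the bar's middle; y along the bar (138 long), x towards the feet of its two posts at y +-64 (bar x -5 to 5, posts to x 33, open between the feet), z up. Starts in the unit, bar towards the gap, posts inwards (within 0.25 rad), bar middle 165 to 185 behind the front face.
- pull_foot_a (a point): Centre of the end face of the lost pull's post at +y (pull frame x 33, y 64, z 5).
- pull_foot_b (a point): Centre of the end face of the lost pull's post at -y (pull frame x 33, y -64, z 5).
- pick: Hooked pick, about 75 g, lying flat on its handle. Origin: middle of the handle's underside; x to the hook, z up. Black handle x -70 to 70, 18 wide (y), 20 high; steel shank 5 thick from x 70 to 210, its axis 15 above the underside level; at x 210 it turns straight down and ends 2 above that level. Starts in one of the insert's two channels, underside 6 above the table.
- pick_hook (a point): Centre of the rounded end of the pick's hook (pick frame x 210, y 0, z 4.5; the end itself is 2.5 lower).
- scriber: Scriber in the insert's other channel: the same black handle and origin as the pick, but a shorter shank (to x 150) that runs straight to a fine point, without a hook.
- insert: Grey moulded tool insert, fixed, 310 (x) x 132 (y) x 26 high; origin: centre of its underside. Channels along x at y +-27, 24 wide, floor 6 above the table, hold the tools flush with the top, hook end to +x, handle middles at x -72.5. A finger scoop crosses it at x -39.5 to 17.5 down to that floor: only there do the handles' front ends stand free (36 between handles, 30 outside).
- tray: Plywood fittings tray, fixed, 148 (x) x 182 (y) x 26 high, walls and floor 4 thick; origin: centre of its underside. A divider along y leaves the free compartment at x -70 to 20 (90 x 174 inside) and a narrow one at x 24 to 70 with the second pull.
- tray_free (a point): Centre of the floor of the tray's free compartment (tray frame x -25, y 0, z 4).
- pull2: Second drawer pull, the same as the lost one, lying in the narrow compartment of the tray.
- glue: White glue bottle, upright, 58 diameter, 170 high; origin at the centre of its underside. Stands in front of the unit, beside the way out of the gap.
Things that resemble listed ones, but are neither listed nor needed, are in the scene too. There is more than one size of the tray; the one meant has the size given above.

How it is judged:
On the way, in this order (a step that is already met when the one before it is completed fails the run):
1. the pick's hook stands low behind the pull's bar or posts, while the pull is still deep in the unit (x of pick_hook in the frame of pull between 0.004 and 0.06 m and y of pick_hook in the frame of pull between -0.085 and 0.085 m and height (world z) of pick_hook below 0.0115 m and x of pull in the frame of unit above 0.08 m), for 0.1 s.
2. the whole pull has been dragged out in front of the unit by the pick, with no finger on it (x of each of pull_foot_a, pull_foot_b, pull in the frame of unit below -0.002 m and distance between pick_hook and pull below 0.1 m and contact force between the fingers and pull below 0.1 N), for 0.1 s.
At the end, for the whole second after the job is handed in: The pull lies flat (within 0.1 rad, either side up) on the floor of the tray's free compartment, its bar middle between the compartment's walls; the pick lies level (within 0.12 rad) on the table or back in its insert, with its hook outside the unit; both are at rest (x of pull in the frame of tray_free between -0.045 and 0.045 m and y of pull in the frame of tray_free between -0.087 and 0.087 m and ((angle between pull's own z axis and vertical below 0.1 rad and height (world z) of pull below 0.009 m) or (angle between pull's own z axis and vertical above 3.04 rad and height (world z) of pull below 0.019 m)) and linear speed of each of pull, pick below 0.02 m/s and angle between pick's own x axis and vertical between 1.45 and 1.69 rad and height (world z) of pick_hook below 0.025 m and height (world z) of pick below 0.022 m and (x of pick_hook in the frame of unit below -0.005 m or x of pick_hook in the frame of unit above 0.27 m or y of pick_hook in the frame of unit above 0.135 m or y of pick_hook in the frame of unit below -0.135 m)); the robot touches nothing.
It fails at once if the fingers take the pull while it is still under the drawer front (contact force between the fingers and pull above 0.5 N and x of any of pull_foot_a, pull_foot_b in the frame of unit above 0.01 m and x of pull in the frame of unit above -0.05 m).
It fails at once if the pull is dropped from more than 45 mm (height (world z) of pull above 0.045 m and contact force between the fingers and pull below 0.02 N).
It fails at once if the pick is dropped from more than 45 mm (height (world z) of each of pick, pick_hook above 0.045 m and contact force between the fingers and pick below 0.02 N).
It fails at once if a bystander is shifted by more than 20 mm or knocked over (distance of any of scriber, pull2, glue from where it was at the start of the episode above 0.02 m or angle between glue's own z axis and vertical above 0.4 rad).
It also fails if it takes over 72 s, if anything falls off the work surface, if the arm or the gripper's body presses on something with over 40 N, if the wrist force passes 120 N, or if a joint passes its speed limit or range.

## Working session

There is one attempt and no reset: what is moved stays moved. The work goes in short steps, each a Python script; the robot and the scene stay as the last script left them, time stands still between calls to the robot, and variables do not carry over. Pictures are saved under pics/ and viewed, at most 14 in all, crops included, and the job is handed in when it is done.

```bash
mkdir -p pics; ls; python3 - <<'E'
from rig import *
import cv2, numpy as np
np.set_printoptions(precision=4,suppress=True)
for n in("top","scene"):
    p,d=camera(n); cv2.imwrite(f"pics/{n}0.png",p[:,:,::-1]); np.savez(f"pics/{n}0.npz",p=p,d=d)
    c=camera_params(n); print(n,c["K"],c["position"],c["rotation"])
print(camera_params("wrist")); s=sense(); print(s["time_s"],s["position"],s["tcp_rot"])
E
```

```text
pics
top [[447.7012   0.     323.3313]
 [  0.     447.7012 208.4013]
 [  0.       0.       1.    ]] [ 0.3007 -0.0087  1.2395] [[ 0.0041 -0.9825  0.1861]
 [-0.9999 -0.0057 -0.0082]
 [ 0.0091 -0.186  -0.9825]]
scene [[461.3645   0.     316.133 ]
 [  0.     461.3645 197.2888]
 [  0.       0.       1.    ]] [1.1189 0.4377 0.9674] [[-0.5809  0.6377 -0.5058]
 [ 0.814   0.4522 -0.3647]
 [-0.0038 -0.6235 -0.7818]]
{'K': array([[288.5766,   0.    , 320.4444],
       [  0.    , 288.5766, 202.7881],
       [  0.    ,   0.    ,   1.    ]]), 'tool_from_camera': array([[-0.0006, -0.9595, -0.2817,  0.0719],
       [ 1.    , -0.0008,  0.0008,  0.0007],
       [-0.001 , -0.2817,  0.9595, -0.1175],
       [ 0.    ,  0.    ,  0.    ,  1.    ]])}
0.1 [ 0.2513 -0.6259  0.2554] [[ 0.928   0.3727 -0.0007]
 [ 0.3727 -0.928   0.0016]
 [-0.     -0.0018 -1.    ]]
```

View pics/top0.png

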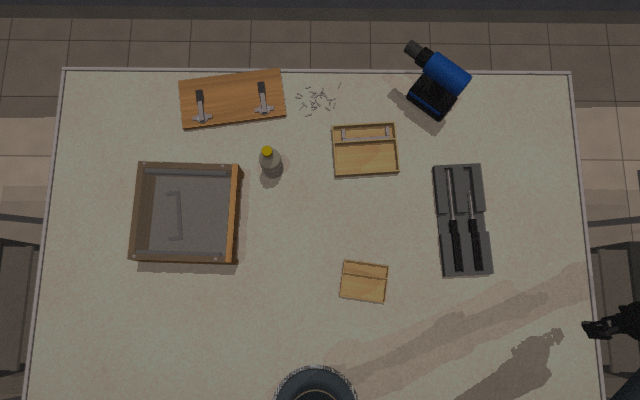

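View pics/scene0.png

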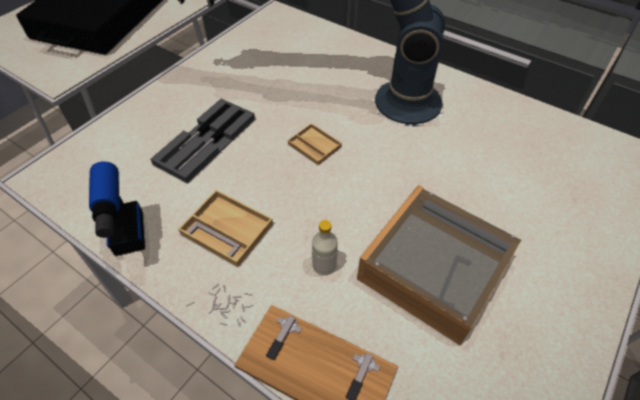

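The top view shows:
- **Unit:** (185,213), with its oak front at column 236 facing right. The lost pull lies inside, bar at about (180,215).
- **Glue bottle:** (270,162).
- **Trays:** a large one at (365,150) holding the second pull, and a small decoy at (363,282). I'll check which is right by its size.
- **Insert:** (463,220), with two tools. The left one at column 452 has the longer shank, up to row ~170, so it's probably the pick. The right one at column 473 ends at row ~192, so it's probably the scriber.
- **Other lookalikes:** clamps on the board at (232,98).

Next I'll convert these to world coordinates and look from the wrist.

```bash
cat > h.py <<'E'
from rig import *
import cv2, numpy as np
np.set_printoptions(precision=4,suppress=True)
def cam(n,T=None):
    c=camera_params(n)
    if n!="wrist": return c["K"],np.array(c["rotation"]),np.array(c["position"])
    M=T@c["tool_from_camera"]; return c["K"],M[:3,:3],M[:3,3]
def tcpT():
    s=sense(); T=np.eye(4); T[:3,:3]=s["tcp_rot"]; T[:3,3]=s["position"]; return T
def ray(C,px,z):
    K,R,t=C; px=np.atleast_2d(np.array(px,float))
    d=np.c_[(px-[K[0,2],K[1,2]])/[K[0,0],K[1,1]],np.ones(len(px))]@R.T
    return t+d*((z-t[2])/d[:,2])[:,None]
def cross(C1,p1,C2,p2):
    o=[];D=[]
    for C,p in((C1,p1),(C2,p2)):
        a=ray(C,p,0)[0]; d=a-C[2]; D.append(d/np.linalg.norm(d)); o.append(C[2])
    A=np.array([D[0],-D[1]]).T; s=np.linalg.lstsq(A,o[1]-o[0],rcond=None)[0]
    q=o[0]+s[0]*D[0]; r=o[1]+s[1]*D[1]; return (q+r)/2,np.linalg.norm(q-r)
def down(yaw): # tool pointing down, tool x at yaw
    c,s=np.cos(yaw),np.sin(yaw); return np.array([[c,s,0],[s,-c,0],[0,0,-1.]])
def wshot(name):
    T=tcpT(); p,d=camera("wrist"); cv2.imwrite(f"pics/{name}.png",p[:,:,::-1]); np.savez(f"pics/{name}.npz",p=p,d=d,T=T); return T,p,d
E
python3 - <<'E'
from h import *
C=cam("top"); S=cam("scene")
print("unit top corners z.1",ray(C,[(241,163),(236,264),(142,162),(131,261)],.1)[:,:2])
print("tray top",ray(C,[(332,125),(395,123),(398,175),(334,178)],.026)[:,:2])
print("small",ray(C,[(343,261),(389,265),(384,303),(339,297)],.02)[:,:2])
print("insert",ray(C,[(432,166),(481,164),(492,273),(443,277)],.026)[:,:2])
print("pull",ray(C,[(178,192),(182,240),(164,192),(168,240)],.01)[:,:2])
print("glue cap",cross(C,(266,151),S,(325,226)))
print("handles z.02",ray(C,[(454,222),(459,271),(472,221),(477,269)],.026)[:,:2])
t=np.load("pics/top0.npz")["p"]
a=cv2.resize(t[150:275,115:285],None,fx=4.4,fy=4.4,interpolation=2); b=cv2.resize(t[155:280,425:500],None,fx=4.4,fy=4.4,interpolation=2)
im=np.hstack([a[:,:470],b])[:, :800]; cv2.imwrite("pics/c1.png",im[:,:,::-1]); print(im.shape)
E
```

```text
unit top corners z.1 [[0.637  0.1994]
 [0.3722 0.2019]
 [0.638  0.4596]
 [0.3785 0.4668]]
tray top [[ 0.7734 -0.0426]
 [ 0.7809 -0.2233]
 [ 0.627  -0.2277]
 [ 0.6172 -0.0483]]
small [[ 0.3867 -0.0728]
 [ 0.3765 -0.1976]
 [ 0.2756 -0.1819]
 [ 0.2908 -0.0618]]
insert [[ 0.6538 -0.3243]
 [ 0.6606 -0.4631]
 [ 0.356  -0.4741]
 [ 0.3447 -0.3412]]
pull [[0.578  0.3891]
 [0.4428 0.3694]
 [0.5777 0.4282]
 [0.4426 0.4078]]
glue cap (array([0.6507, 0.125 , 0.1638]), np.float64(0.0034114574135766704))
handles z.02 [[ 0.4945 -0.3784]
 [ 0.3609 -0.3852]
 [ 0.4976 -0.4282]
 [ 0.3665 -0.4342]]
(550, 800, 3)
```

View pics/c1.png

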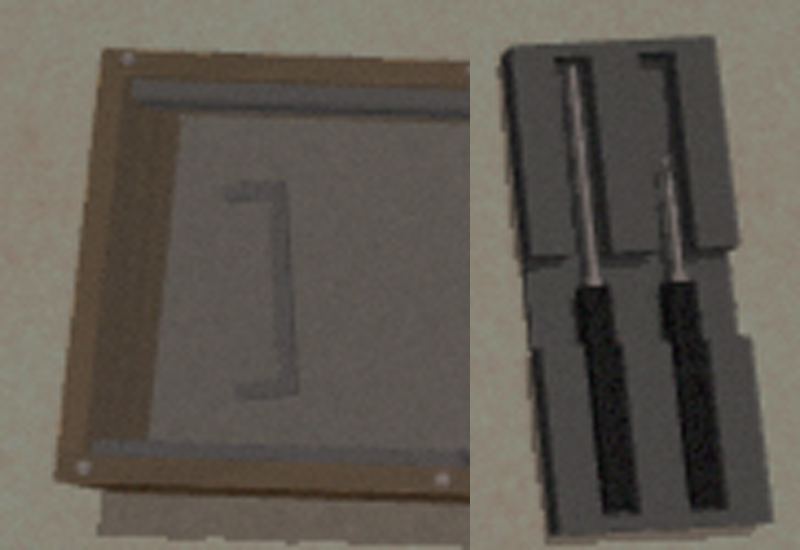

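The crop confirms it: the left tool's long shank runs to the end of its channel, so it's the pick. The right one is short and ends in a point, so it's the scriber. The tray corners measure about 181 x 152 mm for the large tray and 124 x 100 mm for the small one, so the large one is meant. Now the close look at the pick.

```bash
python3 - <<'E'
from h import *
yaw=.05
for i,(p) in enumerate([(.455,-.379,.20),(.50,-.379,.20)]):
    movep(np.array(p),down(yaw)); sleep(.2)
    T,im,d=wshot(f"w{i}")
    print(T[:3,3],sense()["time_s"])
E
```

```text
[ 0.4543 -0.3804  0.2001] 1.5833
[ 0.4989 -0.3796  0.1999] 2.1333
```

View pics/w1.png

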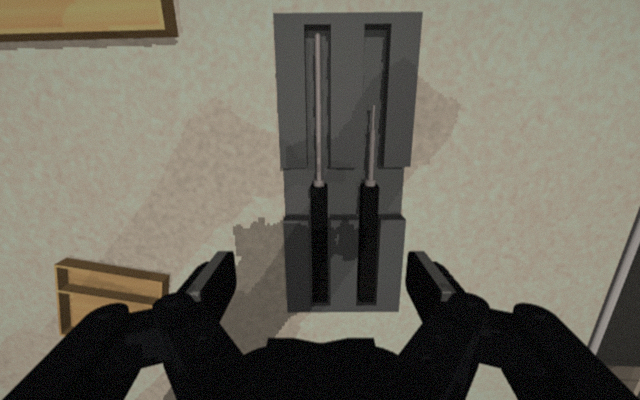

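The wrist view shows the pick with its handle at columns 311–327, front end at row ~184 and hook end at (318,35). The scriber is at column ~369, with its tip at row ~107. I'll segment the handle in both views and intersect the rays.

```bash
python3 - <<'E'
from h import *
R=[]
for i in(0,1):
    z=np.load(f"pics/w{i}.npz"); p,d,T=z["p"],z["d"],z["T"]; C=cam("wrist",T)
    V=p.max(2); m=((V<32)).astype(np.uint8)
    m[:, :290]=0; m[:,400:]=0
    m=cv2.morphologyEx(m,cv2.MORPH_OPEN,np.ones((7,7)))
    n,l,s,c=cv2.connectedComponentsWithStats(m)
    for k in range(1,n):
        x,y,w,h,a=s[k]
        if a<400 or y+h>390 and w>80: continue
        # front edge middle, and median column at points
        q=[(np.median(np.where(l[r]==k)[0]),r) for r in (y+6,y+25)]
        f=(np.median(np.where(l[y+2]==k)[0]),y)
        print(i,s[k],"front@.026",ray(C,f,.026)[0],"depth pt z",[ (C[2]+ (ray(C,u,0)[0]-C[2])*d[int(u[1]),int(u[0])]/((ray(C,u,0)[0]-C[2])@C[1][:,2]))  for u in q])
        R.append((i,x,C,f))
A=[r for r in R if r[0]==0]; B=[r for r in R if r[0]==1]
for a,b in zip(sorted(A,key=lambda r:r[1]),sorted(B,key=lambda r:r[1])): print("front crossed",cross(a[2],a[3],b[2],b[3]))
C=cam("wrist",np.load("pics/w1.npz")["T"])
print("hook",ray(C,(318,34),.023),"scriber tip",ray(C,(373,107),.021),"handle rear",ray(C,(320,303),.026))
print("insert far corners",ray(C,[(276,14),(421,13)],.026))
E
```

```text
0 [ 360  143   23  125 2338] front@.026 [ 0.5051 -0.4301  0.026 ] depth pt z [array([ 0.4992, -0.4307,  0.0257]), array([ 0.4799, -0.4318,  0.0244])]
0 [ 311  144   19  125 2021] front@.026 [ 0.5017 -0.3776  0.026 ] depth pt z [array([ 0.5263, -0.3774,  0.3177]), array([ 0.4765, -0.3828,  0.0239])]
1 [ 358  187   20  115 2045] front@.026 [ 0.5048 -0.4299  0.026 ] depth pt z [array([ 0.4987, -0.4303,  0.0269]), array([ 0.478 , -0.4318,  0.0269])]
1 [ 311  208   17   95 1531] front@.026 [ 0.4796 -0.3792  0.026 ] depth pt z [array([ 0.4727, -0.3795,  0.0253]), array([ 0.4514, -0.3811,  0.0265])]
front crossed (array([ 0.5098, -0.3779,  0.1224]), np.float64(0.0008299498586519276))
front crossed (array([ 0.5053, -0.4297,  0.0279]), np.float64(0.0002086070386949356))
hook [[ 0.6439 -0.3712  0.023 ]] scriber tip [[ 0.5837 -0.4276  0.021 ]] handle rear [[ 0.3631 -0.3863  0.026 ]]
insert far corners [[ 0.657  -0.3335  0.026 ]
 [ 0.664  -0.4612  0.026 ]]
```

The pick measures well: handle 139 mm, rear to hook 281 mm, top at about 0.026. Only view 1's mask lost the front of the handle, and the depth confirms the height. Grasping now.

```bash
python3 - <<'E'
from h import *
yaw=.055; u=np.array([np.cos(yaw),np.sin(yaw)])
g=np.array([.5025,-.3776])-.019*u
command_gripper(.042,60)
movep(np.r_[g,.10],down(yaw))
print(move_l(np.r_[g,.034],feed=.06,until_force=15), sense()["position"])
command_gripper(.010,80); s=sense(); print(s["finger_gap"],s["gripper_force"],s["position"],s["wrist_force"])
if s["finger_gap"]>.014:
    move_l(np.r_[g,.085],feed=.06); s=sense(); print(s["finger_gap"],s["gripper_force"],s["wrist_force"],s["time_s"])
    wshot("w2")
E
```

```text
False [ 0.4838 -0.3789  0.0344]
0.016158993778208616 79.97035145759583 [ 0.4838 -0.3789  0.0347] [-0.1697  0.2395  5.0565]
0.016185874649044286 79.47328090667725 [-0.2517 -0.1219 -0.6873] 5.7167
```

View pics/w2.png

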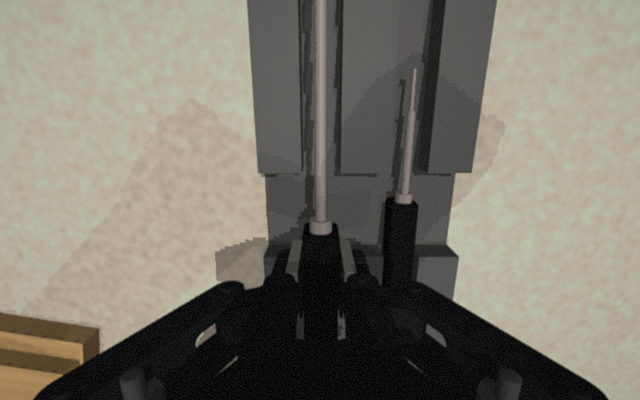

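The pick is held straight and clear of the insert, and the scriber hasn't moved. Next I'll lay it on the table in front of the gap so I can regrip it at the rear, then look at the unit with an empty gripper.

```bash
python3 - <<'E'
from h import *
Y=np.pi/2
move_l(np.array([.484,-.379,.12]))
for p in [(.47,-.2,.12),(.508,-.04,.12)]: movep(np.array(p),down(Y))
move_l(np.array([.508,-.04,.05])); print(move_l(np.array([.508,-.04,.0285]),feed=.03,until_force=6)); print(sense()["position"])
command_gripper(.042); move_l(np.array([.508,-.04,.10]))
s=sense(); print(s["time_s"],s["wrist_force"])
movep(np.array([.508,.02,.26]),down(Y)); sleep(.2); wshot("u0"); print(tcpT()[:3,3])
movep(np.array([.508,.17,.30]),down(Y)); sleep(.2); wshot("u1"); print(sense()["time_s"])
a=cv2.imread("pics/u0.png");b=cv2.imread("pics/u1.png"); v=np.vstack([a[:300],b[:300]]); cv2.imwrite("pics/u.png",v)
E
```

```text
True
[ 0.5076 -0.04    0.0287]
10.1083 [ 0.6843 -0.0876 -0.5367]
[0.5074 0.0193 0.2583]
11.9917
```

View pics/u.png

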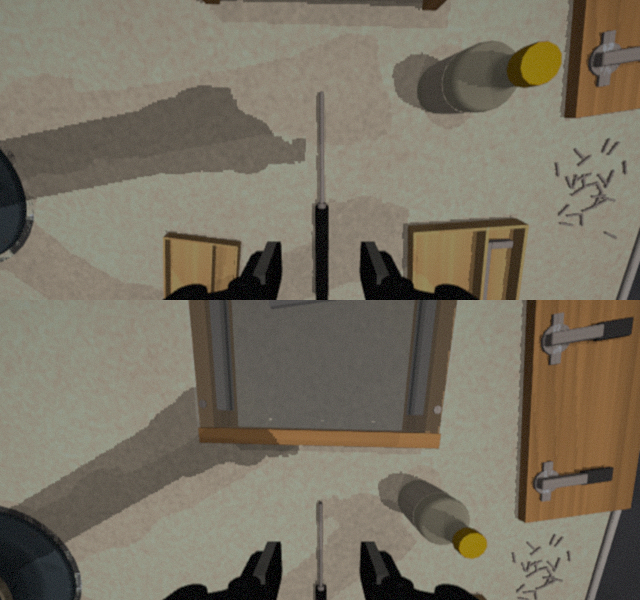

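The views show the pick lying straight at column 320, with its hook at (320,93) in the first view and (320,201) in the second. The bottle is well to the right, at (465,80) in the first view. The pull's bar is only just inside the top edge at (300,4) in the second view, so I'll take two looks from further in.

```bash
python3 - <<'E'
from h import *
Y=np.pi/2
for i,y in((2,.25),(3,.31)):
    movep(np.array([.508,y,.30]),down(Y)); sleep(.2); wshot(f"u{i}")
print(sense()["time_s"])
a=cv2.imread("pics/u2.png")[:300,120:520];b=cv2.imread("pics/u3.png")[:300,120:520]; cv2.imwrite("pics/uu.png",cv2.convertScaleAbs(cv2.resize(np.hstack([a,b]),None,fx=1,fy=1),alpha=1.6))
E
```

```text
13.2583
```

View pics/uu.png

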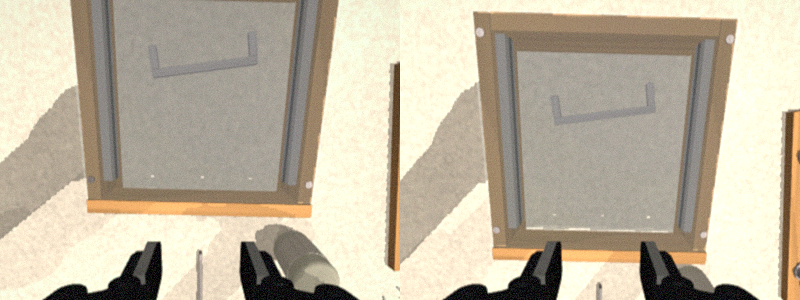

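```bash
python3 - <<'E'
from h import *
C={i:cam("wrist",np.load(f"pics/u{i}.npz")["T"]) for i in(0,1,2,3)}
P=[("bar L",(273,77),(275,124)),("bar R",(377,65),(376,112)),("foot L",(273,45),(275,95)),("foot R",(372,32),(370,83)),("frontL",(207,213),(214,262)),("frontR",(431,216),(425,263))]
for n,a,b in P: print(n,*cross(C[2],a,C[3],b),"planes",ray(C[2],a,.01 if n[1]!='r' else .1)[0][:2],ray(C[3],b,.01 if n[1]!='r' else .1)[0][:2])
print("back",ray(C[3],[(194,12),(457,20)],.1))
print("pick hook",ray(C[0],(320,93),.017),ray(C[1],(320,201),.017), "handle front",ray(C[0],(321,206),.02))
E
```

```text
bar L [0.4467 0.3711 0.0031] 0.00012059875264352122 planes [0.4478 0.3702] [0.4477 0.3713]
bar R [ 0.5864  0.3866 -0.0059] 0.0018511359119856865 planes [0.5826 0.3841] [0.5844 0.3864]
foot L [0.4489 0.4086 0.0056] 0.00022353445584793292 planes [0.4497 0.4077] [0.4495 0.4083]
foot R [0.5755 0.4233 0.0042] 0.0003069246771762565 planes [0.5744 0.4219] [0.5747 0.4227]
frontL [0.385  0.2192 0.116 ] 0.0012577099435415076 planes [0.3776 0.2138] [0.3791 0.2109]
frontR [0.6357 0.2105 0.1037] 0.0006716631862278692 planes [0.6375 0.2092] [0.6368 0.2086]
back [[0.3886 0.477  0.1   ]
 [0.6417 0.4695 0.1   ]]
pick hook [[0.5065 0.1178 0.017 ]] [[0.5078 0.1238 0.017 ]] handle front [[ 0.5075 -0.0189  0.02  ]]
```

The measurements check out:
- **Bar:** 138 mm long, middle at about (0.515, 0.3825), tilted 0.1 rad, about 0.177 behind the front face, which stands at y≈0.206. This is inside the stated range.
- **Height:** about 0.00–0.006 by crossing the rays, so it's on the table, which is enough.

Now I'll regrip the pick at the rear and insert it with a 12 mm lift, so the hook clears the bar and the handle clears the board.

```bash
python3 - <<'E'
from h import *
Y=np.pi/2; gx,gy=.5075,-.1445
movep(np.array([.508,.05,.2]),down(Y))
movep(np.array([gx,gy,.10]),down(Y))
print(move_l(np.array([gx,gy,.028]),feed=.05,until_force=10))
command_gripper(.010,100); s=sense(); print(s["finger_gap"],s["position"]); z0=s["position"][2]
move_l(np.array([gx,gy,z0+.012]),feed=.04)
X=.5135
print(move_l(np.array([X,.0,z0+.012]),feed=.12,until_force=10))
h=move_l(np.array([X,.136,z0+.012]),feed=.07,until_force=6); print("hit",h,sense()["position"])
if not h:
    print(move_l(np.array([X,.136,z0+.001]),feed=.03,until_force=6)); sleep(.2)
s=sense(); print(s["position"],s["wrist_force"],s["time_s"],z0)
p,d=camera("top"); q,_=camera("scene")
a=cv2.resize(p[140:270,120:310],None,fx=4.2,fy=4.2,interpolation=2)
cv2.imwrite("pics/in.png",cv2.convertScaleAbs(a[:,:,::-1],alpha=1.5))
E
```

```text
False
0.01577331269656496 [ 0.5077 -0.1446  0.0286]
False
hit False [0.5136 0.1356 0.0405]
False
[0.5135 0.1361 0.0296] [-0.1032 -0.668  -0.8964] 21.7833 0.028572879076063335
```

View pics/in.png

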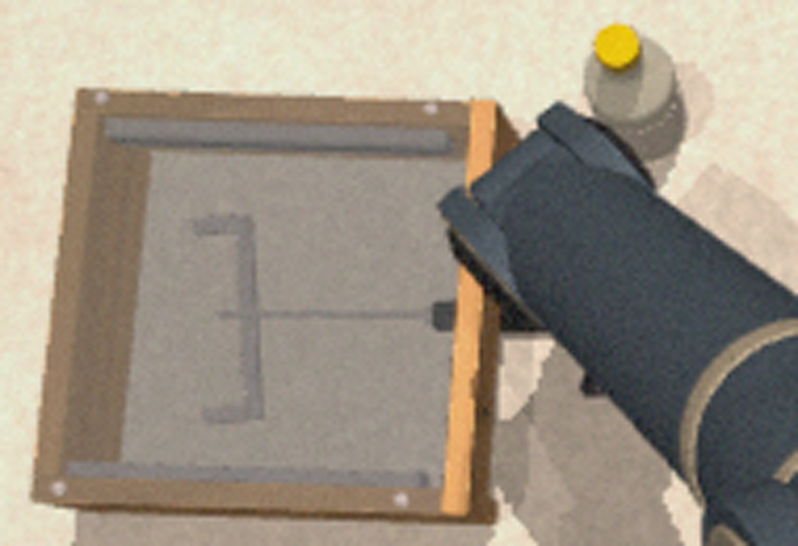

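The hook (218,314) is now behind the bar (248,315), near its middle. Dragging out.

```bash
python3 - <<'E'
from h import *
z=.0296; X=.5135
for y in(.0,-.125):
    print(move_l(np.array([X,y,z]),feed=.06,until_force=15)); s=sense(); print(s["position"],s["wrist_force"],s["time_s"])
sleep(.3)
p,d=camera("top"); np.savez("pics/out.npz",p=p)
cv2.imwrite("pics/out.png",cv2.convertScaleAbs(cv2.resize(p[130:280,160:420],None,fx=3,fy=3,interpolation=2)[:,:,::-1],alpha=1.5))
E
```

```text
False
[0.5135 0.0001 0.0296] [ 0.0457  0.3295 -1.3952] 24.3
False
[ 0.5135 -0.1249  0.0296] [ 0.0649  0.4925 -0.6419] 26.5333
```

View pics/out.png

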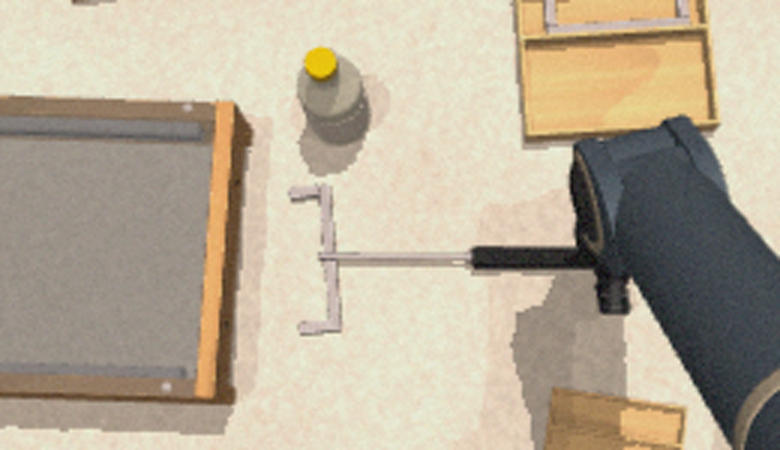

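The pull is out in front of the unit and the hook still holds it: bar from (325,187) to (335,330), feet at (290,193) and (300,328), about 40 mm clear of the front. Now I'll lay the pick aside and look at the pull and the tray.

```bash
python3 - <<'E'
from h import *
Y=np.pi/2; X=.5135
move_l(np.array([X,-.118,.0296]),feed=.05)
move_l(np.array([X,-.118,.056]),feed=.06)
move_l(np.array([.50,-.245,.056]),feed=.12)
print(move_l(np.array([.50,-.245,.0284]),feed=.03,until_force=6),sense()["position"])
command_gripper(.042); move_l(np.array([.50,-.245,.10]))
for i,(x,y) in enumerate([(.513,.06),(.513,.12)]):
    movep(np.array([x,y,.24]),down(Y)); sleep(.2); wshot(f"p{i}")
movep(np.array([.62,-.135,.28]),down(0)); sleep(.2); wshot("t0")
movep(np.array([.66,-.135,.28]),down(0)); sleep(.2); wshot("t1")
print(sense()["time_s"])
f=lambda n:cv2.imread(f"pics/{n}.png")[:300,120:520]
cv2.imwrite("pics/pt.png",np.vstack([np.hstack([f("p0"),f("p1")]),np.hstack([f("t0"),f("t1")])]))
E
```

```text
True [ 0.4997 -0.2449  0.0286]
34.85
```

View pics/pt.png

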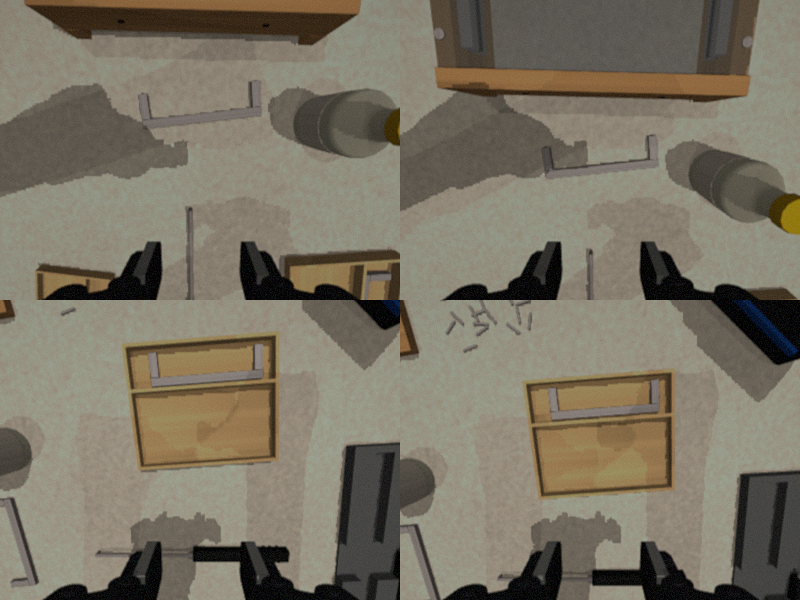

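The pull lies freely: in p0 its bar runs from (144,126) to (262,114), and in p1 from (547,176) to (658,166). The pick lies flat at row ~553 in t0. The tray's free compartment is clear, with rim corners in t1 at about (533,427), (671,419), (669,487) and (543,493).

```bash
python3 - <<'E'
from h import *
C={n:cam("wrist",np.load(f"pics/{n}.npz")["T"]) for n in("p0","p1","t0","t1")}
for n,a,b in [("barL near",(264,128),(267,179)),("barR near",(382,116),(378,169)),("footL",(258,94),(262,147)),("footR",(381,81),(377,135))]:
    print(n,*cross(C["p0"],a,C["p1"],b),ray(C["p0"],a,.01)[0][:2],ray(C["p1"],b,.01)[0][:2])
for n,a,b in [("TL",(244,47),(245,81)),("TR",(398,35),(393,73)),("BR",(397,160),(392,189)),("BL",(260,170),(261,197))]:
    print(n,*cross(C["t0"],a,C["t1"],b),ray(C["t0"],a,.026)[0][:2],ray(C["t1"],b,.026)[0][:2])
# segmentation of bar, steel = grey, brighter than shadow, less saturated
for n in("p0","p1"):
    z=np.load(f"pics/{n}.npz"); p=z["p"].astype(int); sat=p.max(2)-p.min(2); 
    m=((p[:,:,0]-p[:,:,2])<10)&(p.mean(2)>60)&(p.mean(2)<150); m=m.astype(np.uint8); m[:70]=0;m[200:]=0;m[:,:240]=0;m[:,385:]=0
    k,l,s,c=cv2.connectedComponentsWithStats(m); j=1+s[1:,4].argmax()
    q=ray(C[n],np.argwhere(l==j)[:,::-1],.01)[:,:2].astype(np.float32)
    print(n,s[j],cv2.minAreaRect(q))
E
```

```text
barL near [0.449  0.12   0.0139] 0.0003843513122936262 [0.448  0.1199] [0.4484 0.1192]
barR near [0.5822 0.1328 0.0198] 0.0008937251658704614 [0.5846 0.1328] [0.5837 0.1311]
footL [0.4431 0.1574 0.0054] 0.001199672704212821 [0.4434 0.157 ] [0.4446 0.1578]
footR [0.5821 0.1709 0.0034] 0.0010159401398355601 [0.5814 0.1702] [0.5804 0.1713]
TL [ 0.7777 -0.0377 -0.0064] 0.0006070507338986525 [ 0.7708 -0.0451] [ 0.774  -0.0458]
TR [ 0.7815 -0.2202  0.0345] 0.0005003479870393466 [ 0.7836 -0.2225] [ 0.7827 -0.2219]
BR [ 0.64   -0.2327  0.0212] 0.0018005584656095547 [ 0.6406 -0.2323] [ 0.6413 -0.2305]
BL [ 0.6214 -0.049  -0.0073] 0.0009433915424567109 [ 0.6272 -0.0555] [ 0.6305 -0.0565]
p0 [243 194   4   6  15] ((0.4189441502094269, 0.03733956068754196), (0.006642701104283333, 0.0037338598631322384), 85.66780090332031)
p1 [261 146  18  29 147] ((0.4495507478713989, 0.14245465397834778), (0.015631968155503273, 0.031324394047260284), 22.09925651550293)
```

The pull's near edge is 137 mm long and its feet 38 mm away, as they should be, with the bar middle at (0.516, 0.131). The tray is at (0.703, -0.137) with yaw ≈0.057. Picking up the pull and placing it.

```bash
python3 - <<'E'
from h import *
a=.092; g=np.array([.516,.131])-.010*np.array([np.cos(a),np.sin(a)])
Yp=np.pi/2+.057; t=np.array([.688,-.148])
for w in (a,a+np.pi): print("grasp",w,inverse_kinematics(np.r_[g,.03],down(w)))
print("place",inverse_kinematics(np.r_[t,.033],down(Yp)))
command_gripper(.036)
movep(np.array([.5,-.0,.2]),down(a)); movep(np.r_[g,.10],down(a))
print(move_l(np.r_[g,.0275],feed=.05,until_force=10),sense()["position"])
command_gripper(.003,60); s=sense(); print(s["finger_gap"],s["gripper_force"],s["position"])
if s["finger_gap"]>.006:
    move_l(np.r_[g,.06],feed=.05); s=sense(); print(s["finger_gap"],s["gripper_force"],s["time_s"])
    move_l(np.array([.5,-.03,.13])); movep(np.array([.6,-.12,.13]),down(Yp)); movep(np.r_[t,.10],down(Yp)); sleep(.2)
    wshot("h0"); s=sense(); print(s["position"],s["finger_gap"],s["time_s"])
E
```

```text
grasp 0.092 [-0.0647  0.5648 -0.3415  2.0557  0.3366  0.5737 -2.121 ]
grasp 3.233592653589793 [ 0.4993  0.9244 -1.1867  2.0264  1.0657  1.0079  0.4148]
place [ 0.5096  0.8172 -0.5556  1.5955  0.522   0.8812 -0.186 ]
False [0.5062 0.1301 0.0278]
0.007965587790067617 60.71719765663147 [0.5062 0.1301 0.0279]
0.007673731335878602 60.066150426864624 39.4417
[ 0.6876 -0.1474  0.1008] 0.007633258433719541 42.8167
```

View pics/h0.png

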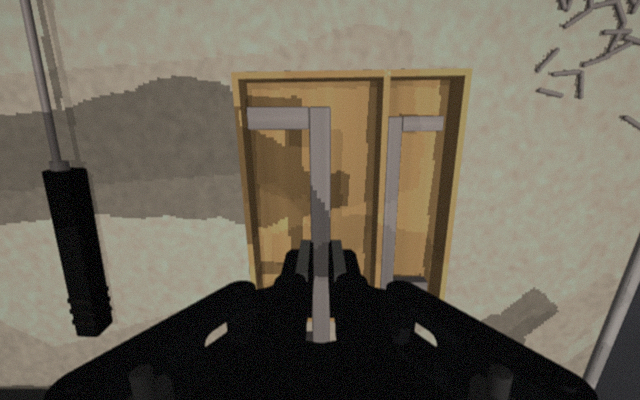

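The pull is held level and lined up over the free compartment, with its post end at (247,118) and bar at column 319. I'll check the margins numerically in the same script before lowering.

```bash
python3 - <<'E'
from h import *
T=np.load("pics/h0.npz")["T"]; C=cam("wrist",T)
yw=.057;R=np.array([[np.cos(yw),np.sin(yw)],[-np.sin(yw),np.cos(yw)]])
zp=.10-.0278+.01
f=ray(C,[(248,108),(329,108)],zp)[:,:2]@R.T; w=ray(C,[(246,83),(382,78),(380,150),(253,190)],.026)[:,:2]@R.T
print("pull end, tray axes",f,"\nwalls",w)
ok=(f[0,0]-w[0,0]>.005)and(w[1,0]-f[1,0]>.01)and(w[0,1]-f[0,1]>.004)
print(ok)
if ok:
    p=sense()["position"]
    move_l(np.array([p[0],p[1],.045]),feed=.06)
    print(move_l(np.array([p[0],p[1],.0315]),feed=.025,until_force=4),sense()["position"])
    command_gripper(.022); move_l(np.array([p[0],p[1],.12]),feed=.1)
    movep(np.array([.62,-.135,.28]),down(0)); sleep(.2); wshot("f0"); s=sense(); print(s["time_s"],s["wrist_force"])
E
```

```text
pull end, tray axes [[ 0.646  -0.1109]
 [ 0.6822 -0.1108]] 
walls [[ 0.6324 -0.0945]
 [ 0.7164 -0.0915]
 [ 0.7177 -0.1354]
 [ 0.6323 -0.1626]]
True
True [ 0.6873 -0.1475  0.032 ]
47.2333 [-0.5377  0.3414 -0.5726]
```

View pics/f0.png

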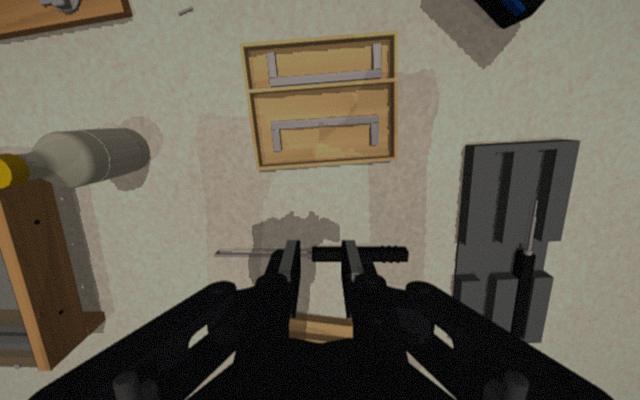

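The pull lies flat in the free compartment, bar from (272,125) to (380,119). The pick is flat on the table at row ~253. The second pull, bottle and scriber are in place.

```bash
python3 -c "
from rig import *
print(finish_job())"
```

```text
the job is handed in; nothing more can be done
None
```

I handed the job in at about 47 s: the pull lies flat in the tray's free compartment, the pick lies flat on the table clear of the unit, and the scriber, second pull and glue bottle look undisturbed in the last picture; the hand-in returned no verdict.

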